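# Rock the heavy tub to pour the turned balls

## Robot

A 6-joint arm with a two-finger parallel gripper is mounted at the origin on the work surface. World frame = base frame: x ahead of the robot, y to its left, z up, the work surface at z = 0. Lengths are in mm, angles in rad, forces in N, time in s.
With the tool pointing down it reaches from about 400 to 925 mm from the base axis. Payload 12.5 kg.
Tool frame: the origin (TCP) lies on the mounting face of the last link; the fingertips stand 190 mm ahead of it and the grasp point (between the pads) lies 171 mm ahead of it (env.grasp_offset is the distance from the TCP to the grasp point, in mm); z points along the fingers, y is the direction in which the jaws open and shut (so a half turn about z gives the same grasp; the last joint's range is limited). The gripper opens to 95 mm and grips with 3 to 60 N. Pads are 20 mm wide; open, the fingers measure 119 mm over their backs; the gripper's body (75 mm by 180 mm) begins 59 mm behind the grasp point.
Start: joints at [-1.349, 0.491, 1.559, -0, 1.092, -0.106], TCP at [201.245, -591.714, 404.761] pointing down, gripper open.
Joint ranges: [-3.1, 3.1], [-0.84, 2.19], [0.05, 2.79], [-1.13, 4.28], [0.06, 2.93], [-2.69, 2.69]. Speed limits (rad/s): [2.22, 2.22, 2.79, 3.14, 3.14, 3.14].

## Interface

Orientations are given as [roll, pitch, yaw] about the fixed x, y, z axes, in that order (R = Rz(yaw) Ry(pitch) Rx(roll)).
In Python, from cell import env, viewer gives the robot as it stands.
- The arm moves only by the tool play_rows, never from a script. Its argument "increments" is a list of rows, each an object of numbers: "dx", "dy", "dz": the shift along the tool's x, y, z in mm; "rx", "ry", "rz": the turn, a rotation vector about the tool's x, y, z in units of 6 degrees (1.0 is 6 degrees). A call has 1 to 8 rows; each row is the pose to reach, as a shift and turn from the pose measured when the call began, along the tool's axes at that moment; what a row does not reach only later rows make up. A row lasts 1/12 s, in which the tool goes at most 41.7 mm and 7.16 degrees, less where a joint would pass 70% of its speed; a pose out of reach is approached as far as the arm can. A call with a gripper value outside its range is refused whole. "fingers" is the opening, from 0 (shut) to 1 (fully open), set as the call begins (left out, the last holds). The fingers move at their own pace and stop on an object; the grip force is fixed at half the most. Time passes only in rows, so rows that repeat a pose let the fingers close. It gives the time, the measured TCP pose, the force and the opening at its end, in the units of the state.
- env.state(): the state, without advancing time (a new reading comes with each control period).
- viewer.read_camera(name): name is "scene" or "top" or "wrist"; returns a dict with "image" (384x512x3 uint8, red, green, blue), "fx", "fy", "cx", "cy" (pixels), "k1" (the pictures are not rectified: a ray, as slopes to the right and down, at radius r is drawn at 1 + k1 r^2 times it, then the intrinsics apply), "rvec" (rotation vector, rad) and "tvec" (3), from world to camera coordinates, as OpenCV has them. Camera axes: x right, y down, z forward; pixel columns grow to the right and rows downward; lengths in mm; the calibration is good to about 2 mm. A picture is of the moment at which its call begins. There is no depth.
- env.job_done(): hands the job in, once; it reports no verdict.
The state is a dict: "t": time; "joints": joint angles; "qvel": joint speeds; "tau": joint torques, N m; "eef_pos": TCP position; "tcp_rot": TCP orientation; "ft_force": force on the tool from outside, world axes, zero at the start; "moment": the same for the moment, N m; "opening": opening from 0.0 (shut) to 1.0 (fully open).
Only numpy, scipy, OpenCV 4.12 (cv2) and the standard library are available. Lean on these libraries where they do the work, as an engineer would, in place of code of your own. Each camera call takes 0.05 s, during which the arm holds its last target.

## Task

Empty the five turned balls from the heavy green tub into the red tray by pouring, not by picking them out: push the tub along its board until you feel its foot bar meet the stop cleat (no ramming), then rock it forward on its front foot bar, never lifting the bar off the board, until all the balls have rolled out, without the tub striking the tray. Then let the tub back down gently onto its base, not letting it drop, and leave it standing on the board with the other things on the bench undisturbed.

Things in the scene. Friction and masses are not known exactly. Their poses are not given: they have to be found in the camera images.
- board: fixed plywood board, 300 (x) x 190 (y) mm, 25 mm thick, on which the tub stands. Origin: centre of its underside, on the table; x is the pouring direction, towards the tray. A dark stop cleat (170 mm wide, 12 thick, 10 high) lies across it, square to x: its near face is somewhere from x = 70 to 140 mm (not measured); find it by pushing until the tub stops.
- tray: fixed red open catch tray at the far end of the board, 190 (x) x 200 (y) x 45 mm high, walls and floor 5 mm. Origin: centre of its underside; x is the pouring direction (same as the board's x).
- tub: heavy loose green steel tub, 1.35 to 2.05 kg, open on top, 130 mm wide (y), 128 high. Origin: centre of its underside; x is the pouring direction, z up. Inside, a flat floor (z = 16 mm) runs from the back wall to x = 18 mm, then the front is a ramp rising at 47 degrees to the lip. Side walls reach z = 128. It slips easily on the waxed board (friction about 0.2, 2 to 5 N) until its foot bar meets the cleat.
- tub_back (a point): middle of the top edge of the tub's back wall, outer face: x = -75, z = 128 mm in the tub's frame. The wall is upright, flat, 4 mm thick, from the base to z = 128. With the foot bar against the cleat, a push near this edge rocks the tub (9 to 20 N at first, less as it tilts); below about 65 degrees of tilt it falls back by itself if not held.
- tub_lip (a point): middle of the tub's pouring lip, front top of the ramp: x = 108, z = 114 mm in the tub's frame. The balls roll out over it at 53 to 59 degrees of tilt; beyond about 61 the tub may strike the tray.
- foot_r (a point): point on the axis of the round foot bar (16 mm thick) along the tub's front base edge, about which it rocks; in the tub's frame x = 67, y = -55, z = 8 mm; 33 mm above the table while the bar rests on the board
- foot_l (a point): the same on the other side, y = +55 mm in the tub's frame
- ball0_center (a point): centre of one of five pale turned wooden balls, 34 mm across, 15 g, lying in the tub at the start
- ball1_center (a point): centre of one of five pale turned wooden balls, 34 mm across, 15 g, lying in the tub at the start
- ball2_center (a point): centre of one of five pale turned wooden balls, 34 mm across, 15 g, lying in the tub at the start
- ball3_center (a point): centre of one of five pale turned wooden balls, 34 mm across, 15 g, lying in the tub at the start
- ball4_center (a point): centre of one of five pale turned wooden balls, 34 mm across, 15 g, lying in the tub at the start
- wax_jar: amber wax jar with black lid, 66 mm wide, 60 mm high, on the far side of the board; leave it alone. Origin: centre of its underside
- bowl: dark turned wooden bowl, 130 mm wide, 50 mm high; leave it alone. Origin: centre of its underside
- blank: pale wooden cylinder, 76 mm wide, 70 mm high, beside the tray; leave it alone. Origin: centre of its underside
- gouge: turning gouge lying down, dark handle and steel blade, about 250 mm long, 30 mm high; leave it alone. Origin: centre of its underside (long axis along its x)
- sanding_block: cork sanding block, 70 x 40 x 28 mm; leave it alone. Origin: centre of its underside
- faceplate: flat steel ring, 90 mm wide, 12 mm high; leave it alone. Origin: centre of its underside
- glue: white bottle with orange cap, 56 mm wide, 140 mm high; leave it alone. Origin: centre of its underside
Not all that is in view belongs to the job. What is shaped like the part that bears ball1_center but turquoise is not meant.

How it is judged (in metres and radians):
On the way, in this order (a step that is already met when the one before it is completed fails the run):
1. the tub is rocked forward by more than 35 degrees (angle between tub's own z axis and vertical above 0.61 rad), for 0.1 s.
2. all five balls are in the tray (x of ball0_center in the frame of tray between -0.095 and 0.095 m and y of ball0_center in the frame of tray between -0.1 and 0.1 m and z of each of ball0_center, ball1_center, ball2_center, ball3_center, ball4_center in the frame of tray below 0.06 m and x of ball1_center in the frame of tray between -0.095 and 0.095 m and y of ball1_center in the frame of tray between -0.1 and 0.1 m and x of ball2_center in the frame of tray between -0.095 and 0.095 m and y of ball2_center in the frame of tray between -0.1 and 0.1 m and x of ball3_center in the frame of tray between -0.095 and 0.095 m and y of ball3_center in the frame of tray between -0.1 and 0.1 m and x of ball4_center in the frame of tray between -0.095 and 0.095 m and y of ball4_center in the frame of tray between -0.1 and 0.1 m), for 0.2 s.
At the end, for the whole second after the job is handed in: All five balls lie inside the tray (centres within its outline, below 60 mm); the tub stands on its base on the board (tilt under 0.05 rad, foot bar at board height, origin within 50 mm of the board's centre line and 80 mm of its middle) and is at rest (all of step 2 and angle between tub's own z axis and vertical below 0.05 rad and linear speed of tub below 0.03 m/s and height (world z) of foot_r between 0.027 and 0.04 m and height (world z) of foot_l between 0.027 and 0.04 m and y of tub in the frame of board between -0.05 and 0.05 m and x of tub in the frame of board between -0.08 and 0.08 m); the robot touches nothing.
It fails at once if the tub's foot bar is lifted off the board (either end more than 20 mm up) (height (world z) of any of foot_r, foot_l above 0.053 m).
It fails at once if the tub is dropped or toppled (turning faster than 3 rad/s) (angular speed of tub above 3 rad/s).
It fails at once if the tub is rammed (the robot pushes it with more than 60 N) or strikes the tray (over 2 N) (contact force between any of the arm, the fingers and tub above 60 N or contact force between tub and tray above 2 N).
It fails at once if the robot handles a ball (contact force between any of the arm, the fingers and ball0 above 1 N or contact force between any of the arm, the fingers and ball1 above 1 N or contact force between any of the arm, the fingers and ball2 above 1 N or contact force between any of the arm, the fingers and ball3 above 1 N or contact force between any of the arm, the fingers and ball4 above 1 N).
It fails at once if another thing on the bench is disturbed (moved by more than 30 mm) (distance of any of wax_jar, bowl, blank, gouge, sanding_block, faceplate, glue from where it was at the start of the episode above 0.03 m).
It also fails if it takes over 64 s, if anything falls off the work surface, if the arm or the gripper's body presses on something with over 40 N, if the wrist force passes 120 N, or if a joint passes its speed limit or range.

## Working session

There is one attempt and no reset: what is moved stays moved. The work goes in short steps, Python scripts to look and compute and a tool call to move; the robot and the scene stay as the last step left them, time stands still between calls to the robot, and variables do not carry over. Pictures are saved under pics/ and viewed, and the job is handed in when it is done.

Besides the shell and the picture viewer there is one more tool, called after "Emit:" in YAML: its name, and indented under it one key for each argument. play_rows: Moves the arm, as the interface text tells. Its arguments: {"type":"object","properties":{"increments":{"type":"array","items":{"type":"object","properties":{"dx":{"type":"number"},"dy":{"type":"number"},"dz":{"type":"number"},"rx":{"type":"number"},"ry":{"type":"number"},"rz":{"type":"number"}}}},"fingers":{"type":"number"}},"required":["increments"]}

```bash
ls; mkdir -p pics; python3 - <<'E'
from cell import env, viewer
import cv2, numpy as np
print(env.state())
for n in ["scene","top","wrist"]:
    c=viewer.read_camera(n)
    cv2.imwrite(f"pics/{n}0.png",cv2.resize(c["image"][:,:,::-1],None,fx=1.5,fy=1.5))
    print(n,{k:v for k,v in c.items() if k!="image"})
E
```

```text
pics
{'t': 0.0, 'joints': array([-1.34861297e+00,  4.91537241e-01,  1.55948820e+00, -2.22401945e-06,
        1.09167899e+00, -1.05603282e-01]), 'qvel': array([ 0.00085678, -0.00060021, -0.00059827, -0.00060965, -0.00013408,
        0.00141189]), 'tau': array([-1.10864858e-03, -6.12646508e+01, -2.58180857e+01,  6.92177704e-02,
        4.82050551e-02, -7.50116214e-05]), 'eef_pos': array([ 201.22650352, -591.66973021,  404.16214992]), 'tcp_rot': array([-3.14048686e+00, -1.15227570e-04,  3.27787606e-01]), 'ft_force': array([ 0.06329299, -0.02302608,  0.74455922]), 'moment': array([-0.01064477,  0.04390289, -0.00372817]), 'opening': 1.0018617151125135}
scene {'fx': 449.15743152045746, 'fy': 449.15743152045746, 'cx': 264.9556903343298, 'cy': 194.62684500469632, 'k1': -0.0532615379390804, 'rvec': array([ 1.22114301,  2.25491111, -0.99759561]), 'tvec': array([ 287.92252581, -251.09144287, 1471.82640694])}
top {'fx': 363.2055956577748, 'fy': 363.2055956577748, 'cx': 254.90946663557656, 'cy': 189.31050718118536, 'k1': -0.08546453866081423, 'rvec': array([ 2.18852359, -2.17521349,  0.05680304]), 'tvec': array([ 65.69360038, 579.32249992, 895.69720488])}
wrist {'fx': 265.7333523889835, 'fy': 265.7333523889835, 'cx': 252.88887053579546, 'cy': 193.77213354193208, 'k1': -0.06046727473815115, 'rvec': array([-2.36186288,  1.69048687,  0.23962778]), 'tvec': array([-624.90977957,  -30.94418126,  390.3965539 ])}
```

View pics/scene0.png

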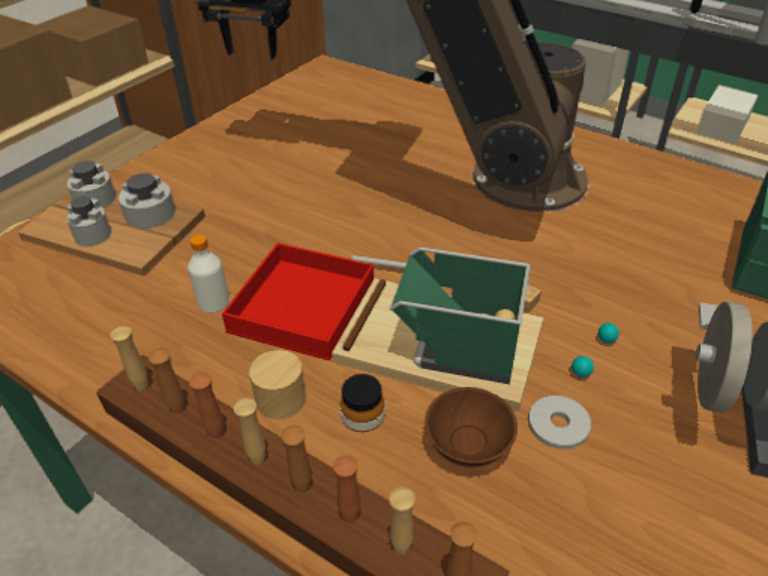

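View pics/top0.png

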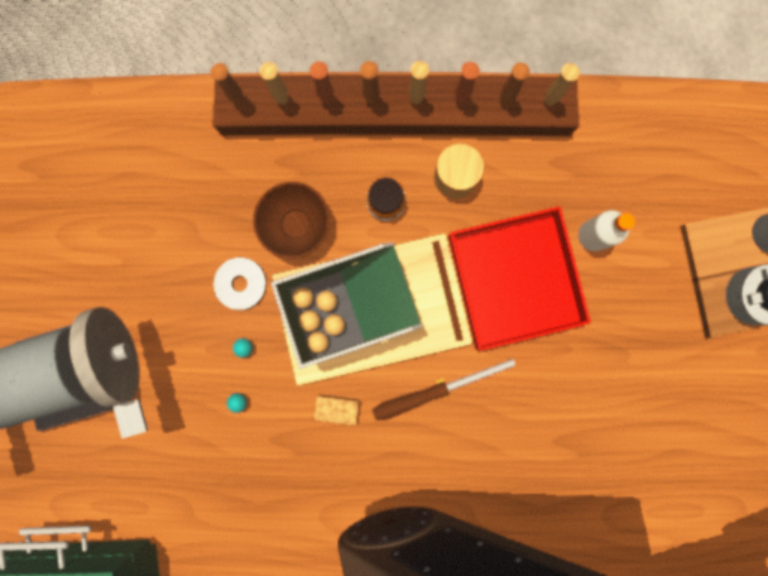

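View pics/wrist0.png

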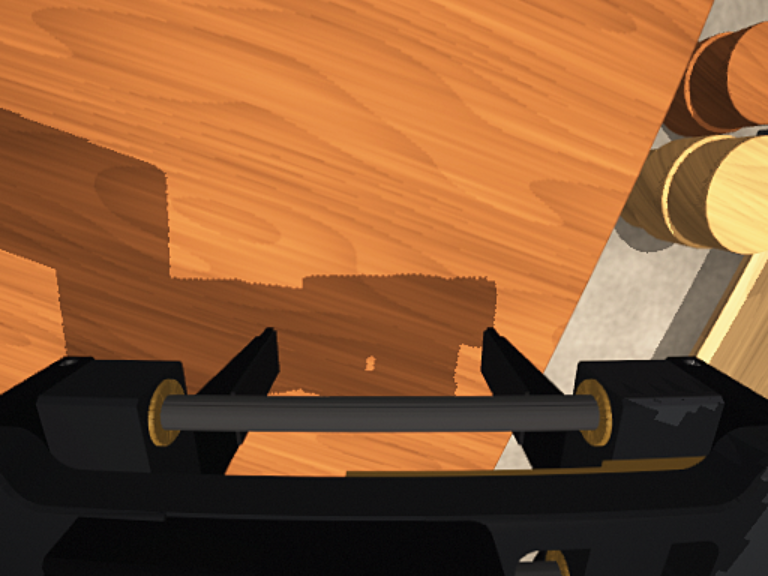

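Top view (768x576 scale): the tub is the open green box at about (350,303), with five pale balls at (303,298), (326,300), (310,320), (333,324) and (318,342). The board is around it, the cleat is at about (448,290) and the red tray at (518,280). Possible mix-ups are the turquoise balls at (242,348) and (237,402), which are decoys, the pale blank at (460,166), and the green chest at bottom left (70,560). I'm choosing the open tub on the pale board. Next I'll measure it and check a crop.

```bash
cat > h.py <<'E'
import cv2, numpy as np
def ray(c,uv):
    K=np.array([[c["fx"],0,c["cx"]],[0,c["fy"],c["cy"]],[0,0,1.]])
    p=cv2.undistortPoints(np.array(uv,float).reshape(-1,1,2),K,np.array([c["k1"],0,0,0.])).reshape(-1,2)
    R,_=cv2.Rodrigues(np.array(c["rvec"])); o=-R.T@np.array(c["tvec"])
    return o,np.c_[p,np.ones(len(p))]@R
def onplane(c,uv,z):
    o,d=ray(c,uv); return o+d*((z-o[2])/d[:,2])[:,None]
def proj(c,P):
    K=np.array([[c["fx"],0,c["cx"]],[0,c["fy"],c["cy"]],[0,0,1.]])
    return cv2.projectPoints(np.array(P,float).reshape(-1,1,3),np.array(c["rvec"]),np.array(c["tvec"]),K,np.array([c["k1"],0,0,0.]))[0].reshape(-1,2)
E
python3 - <<'E'
from cell import env, viewer
from h import *
c=viewer.read_camera("top"); im=c["image"]
cv2.imwrite("pics/crop1.png",cv2.resize(im[135:265,170:400,::-1],None,fx=3.4,fy=3.4,interpolation=cv2.INTER_CUBIC))
h=cv2.cvtColor(im,cv2.COLOR_RGB2HSV)
m=(((h[...,0]<6)|(h[...,0]>174))&(h[...,1]>200)&(h[...,2]>90)).astype(np.uint8)
cs=max(cv2.findContours(m,0,2)[0],key=cv2.contourArea)
b=cv2.boxPoints(cv2.minAreaRect(cs)); print("tray px",b); 
q=onplane(c,b,45); print(q.round(1)); print(q.mean(0), [np.linalg.norm(q[i]-q[i-1]).round(1) for i in range(4)])
E
```

```text
tray px [[298.353   155.41179]
 [373.41183 136.64708]
 [393.05887 215.2353 ]
 [318.00003 234.00002]]
[[ 661.6  -37.6   45. ]
 [ 710.3 -225.3   45. ]
 [ 515.3 -271.    45. ]
 [ 469.2  -85.3   45. ]]
[ 589.08086793 -154.8169239    45.        ] [np.float64(198.2), np.float64(193.8), np.float64(200.3), np.float64(191.3)]
```

View pics/crop1.png

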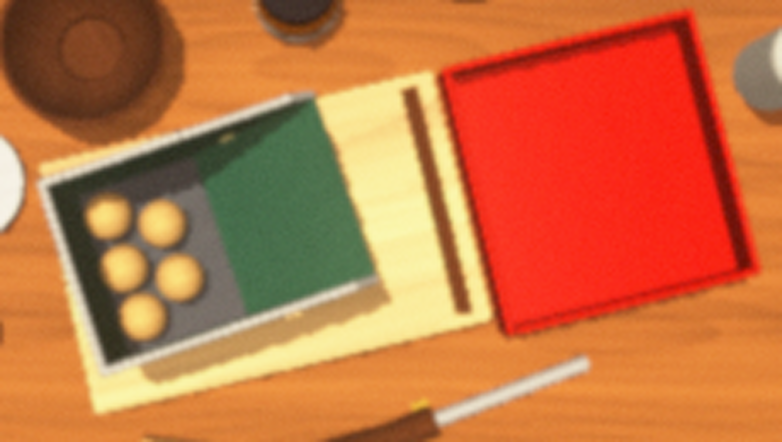

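The crop confirms the choice. The tub has a grey rim and a green ramp, and its back rim corners are at crop (43,183) and (105,370). The cleat runs from (405,92) to (455,312), and the board corners are (40,165), (437,72), (490,318) and (97,412).

```bash
python3 - <<'E'
from cell import env, viewer
from h import *
c=viewer.read_camera("top")
f=lambda l:np.array(l)/3.4+[170,135]
B=onplane(c,f([(40,165),(437,72),(490,318),(97,412)]),25); print("board",B.round(1),B.mean(0), [np.linalg.norm(B[i]-B[i-1]).round(1) for i in range(4)])
for a,b in ((0,1),(3,2),(0,3),(1,2)):
    d=B[b]-B[a]; print(np.degrees(np.arctan2(d[1],d[0])))
T=onplane(c,f([(43,183),(105,370),(313,95),(372,281)]),153); print("tub",T.round(1),[np.degrees(np.arctan2(*(T[b]-T[a])[[1,0]])) for a,b in((0,1),(0,2),(1,3))],np.linalg.norm(T[0]-T[1]),np.linalg.norm(T[0]-T[2]))
C=onplane(c,f([(405,92),(455,312)]),35);print("cleat",C.round(1))
s=viewer.read_camera("scene")
cv2.imwrite("pics/sc1.png",cv2.resize(s["image"][150:280,210:380,::-1],None,fx=4.5,fy=4.5,interpolation=cv2.INTER_CUBIC))
E
```

```text
board [[592.1 253.7  25. ]
 [662.8 -40.2  25. ]
 [481.6 -78.9  25. ]
 [410.8 208.5  25. ]] [536.82537427  85.78727912  25.        ] [np.float64(186.8), np.float64(302.3), np.float64(185.4), np.float64(296.0)]
-76.47074720504823
-76.1721133857408
-166.00401234119235
-167.96440964460518
tub [[570.4 223.8 153. ]
 [452.5 182.4 153. ]
 [627.4  52.4 153. ]
 [509.7  14.6 153. ]] [np.float64(-160.6390214391598), np.float64(-71.6008454231409), np.float64(-71.17503937812259)] 124.89436510335882 180.68476936160803
cleat [[646.3 -15.7  35. ]
 [486.2 -52.   35. ]]
```

View pics/sc1.png

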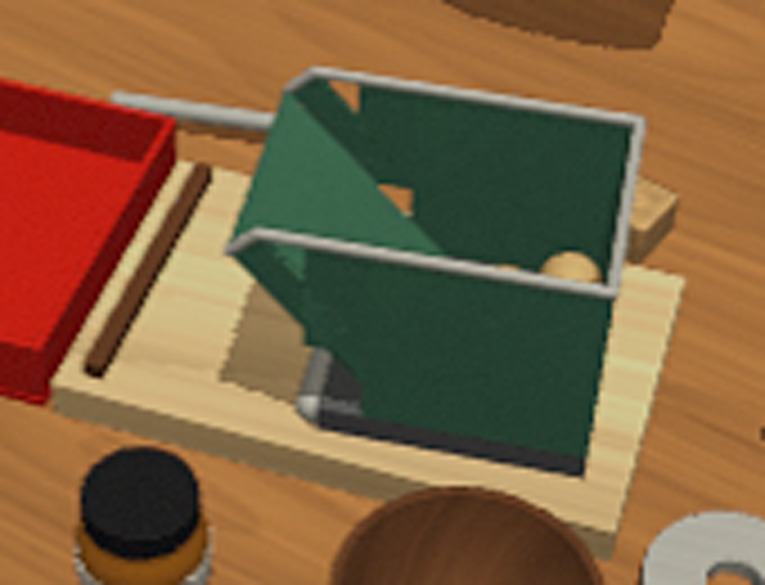

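```bash
cat >> h.py <<'E'
from scipy.spatial.transform import Rotation as Ro
A=np.radians(-76.3); U=np.array([np.cos(A),np.sin(A),0]); V=np.array([-U[1],U[0],0]); BC=np.array([536.8,85.8,0])
def rel(env,pos,yaw=np.radians(103.7)):
    s=env.state(); R=Ro.from_euler("xyz",s["tcp_rot"])
    d=R.inv().apply(np.array(pos)-s["eef_pos"]); r=(R.inv()*Ro.from_euler("xyz",[np.pi,0,yaw])).as_rotvec()/np.radians(6)
    return d.round(1),r.round(2)
def bd(p):  # world->board frame
    p=np.array(p)-BC; return np.array([p@U,p@V,p[2]])
E
python3 - <<'E'
from cell import env
from h import *
print(rel(env,(480,-250,420),np.radians(60)))
E
```

```text
(array([ 373.9, -233.7,  -15.4]), array([-0.  , -0.  , -6.87]))
```

Emit:
play_rows:
  increments:
    - {"dx":47,"dy":-29,"dz":-2,"rz":-0.9}
    - {"dx":94,"dy":-58,"dz":-4,"rz":-1.8}
    - {"dx":140,"dy":-87,"dz":-6,"rz":-2.7}
    - {"dx":187,"dy":-117,"dz":-8,"rz":-3.5}
    - {"dx":234,"dy":-146,"dz":-10,"rz":-4.4}
    - {"dx":280,"dy":-175,"dz":-12,"rz":-5.2}
    - {"dx":327,"dy":-204,"dz":-13,"rz":-6}
    - {"dx":374,"dy":-234,"dz":-15,"rz":-6.9}
  fingers: 0.7

```text
invalid input
```

```bash
python3 - <<'E'
from cell import env
from h import *
print(rel(env,(530,20,410),np.radians(95)))
E
```

```text
(array([ 508.2, -473.2,   -5.3]), array([ -0. ,  -0. , -12.7]))
```

Emit:
play_rows:
  increments:
    - {"dx":35,"dy":-20,"dz":-2,"rx":0,"ry":0,"rz":-0.8}
  fingers: 0.7

```text
t: 0.38
eef_pos: [225.4, -564.4, 405.8]
tcp_rot: [3.141, 0.001, 0.406]
ft_force: [1.4, 0.6, 0.1]
opening: 0.969
```

Emit:
play_rows:
  increments:
    - {"dx":40,"dy":-25,"dz":-2,"rx":0,"ry":0,"rz":-0.9}
    - {"dx":80,"dy":-50,"dz":-4,"rx":0,"ry":0,"rz":-1.8}
    - {"dx":120,"dy":-75,"dz":-6,"rx":0,"ry":0,"rz":-2.7}
    - {"dx":160,"dy":-100,"dz":-8,"rx":0,"ry":0,"rz":-3.6}
    - {"dx":200,"dy":-125,"dz":-8,"rx":0,"ry":0,"rz":-4.5}
    - {"dx":240,"dy":-150,"dz":-8,"rx":0,"ry":0,"rz":-5.4}
    - {"dx":280,"dy":-175,"dz":-8,"rx":0,"ry":0,"rz":-6.3}
    - {"dx":320,"dy":-200,"dz":-8,"rx":0,"ry":0,"rz":-7}
  fingers: 0.7

```text
t: 1.05
eef_pos: [418.0, -285.5, 413.6]
tcp_rot: [3.142, 0.001, 1.144]
ft_force: [0.9, -0.6, 0.2]
opening: 0.699
```

```bash
python3 - <<'E'
from cell import env
from h import *
print(env.state()["eef_pos"],rel(env,(530,20,410),np.radians(95)))
E
```

```text
[ 417.97910666 -285.47404085  413.59135283] (array([324.5, -24.4,   3.2]), array([-0.  ,  0.01, -4.91]))
```

Emit:
play_rows:
  increments:
    - {"dx":40,"dy":-3,"dz":0,"rx":0,"ry":0,"rz":-0.6}
    - {"dx":80,"dy":-6,"dz":0,"rx":0,"ry":0,"rz":-1.2}
    - {"dx":120,"dy":-9,"dz":0,"rx":0,"ry":0,"rz":-1.8}
    - {"dx":160,"dy":-12,"dz":0,"rx":0,"ry":0,"rz":-2.4}
    - {"dx":200,"dy":-15,"dz":0,"rx":0,"ry":0,"rz":-3}
    - {"dx":240,"dy":-18,"dz":0,"rx":0,"ry":0,"rz":-3.6}
    - {"dx":280,"dy":-21,"dz":0,"rx":0,"ry":0,"rz":-4.2}
    - {"dx":320,"dy":-24,"dz":0,"rx":0,"ry":0,"rz":-4.9}

```text
t: 1.72
eef_pos: [528.8, 17.9, 413.4]
tcp_rot: [-3.141, 0.001, 1.66]
ft_force: [0.2, -0.5, 0.3]
opening: 0.699
```

```bash
python3 - <<'E'
from cell import env
from h import *
print(env.state()["eef_pos"],rel(env,(500,250,400)))
E
```

```text
[528.78103431  17.87314525 413.40959004] (array([233.8,  -7.9,  13.2]), array([-0.  ,  0.01, -1.43]))
```

Emit:
play_rows:
  increments:
    - {"dx":38,"dy":-1,"dz":0,"rx":0,"ry":0,"rz":-0.3}
    - {"dx":76,"dy":-2,"dz":0,"rx":0,"ry":0,"rz":-0.6}
    - {"dx":114,"dy":-4,"dz":0,"rx":0,"ry":0,"rz":-0.9}
    - {"dx":152,"dy":-5,"dz":4,"rx":0,"ry":0,"rz":-1.2}
    - {"dx":190,"dy":-6,"dz":8,"rx":0,"ry":0,"rz":-1.4}
    - {"dx":220,"dy":-7,"dz":13,"rx":0,"ry":0,"rz":-1.43}
    - {"dx":234,"dy":-8,"dz":13,"rx":0,"ry":0,"rz":-1.43}
    - {"dx":234,"dy":-8,"dz":13,"rx":0,"ry":0,"rz":-1.43}

```text
t: 2.38
eef_pos: [499.3, 252.4, 399.9]
tcp_rot: [-3.141, 0.001, 1.813]
ft_force: [0.2, 0.0, -0.6]
opening: 0.697
```

```bash
python3 - <<'E'
from cell import env,viewer
from h import *
s=env.state();print(s["eef_pos"],s["tcp_rot"],s["ft_force"],bd(s["eef_pos"]),rel(env,(502,242,323)))
c=viewer.read_camera("scene");cv2.imwrite("pics/s2.png",cv2.resize(c["image"][:,:,::-1],None,fx=1.5,fy=1.5))
for t in [(511.5,203.1,153)]: print(bd(t))
E
```

```text
[499.27747996 252.42738135 399.88039945] [-3.14081121e+00  8.84072162e-04  1.81309362e+00] [ 0.23811671  0.02354955 -0.61799317] [-170.7734498     3.00874876  399.88039945] (array([-10.7,   0.2,  76.9]), array([-0.01,  0.01,  0.03]))
[-119.95471687    3.2009218   153.        ]
```

View pics/s2.png

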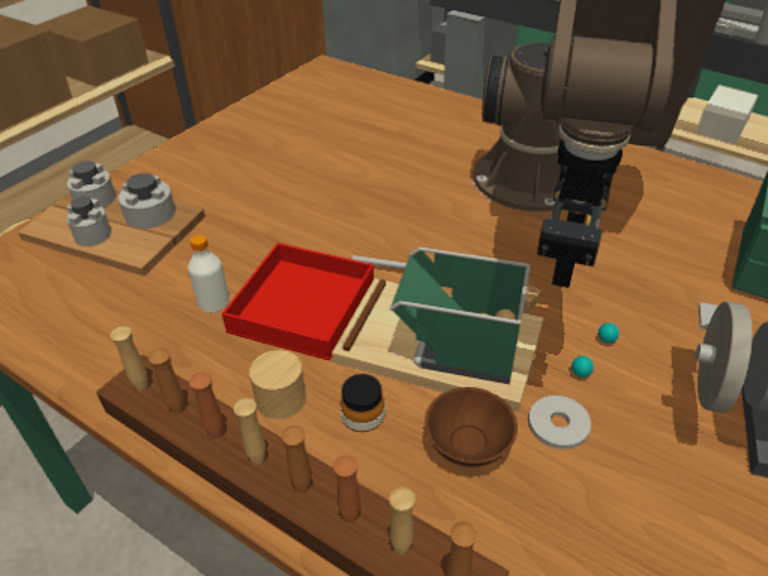

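Emit:
play_rows:
  increments:
    - {"dx":0,"dy":0,"dz":30,"rx":0,"ry":0,"rz":0}
    - {"dx":-3,"dy":0,"dz":55,"rx":0,"ry":0,"rz":0}
    - {"dx":-8,"dy":0,"dz":70,"rx":0,"ry":0,"rz":0}
    - {"dx":-14,"dy":0,"dz":77,"rx":0,"ry":0,"rz":0}
    - {"dx":-20,"dy":0,"dz":77,"rx":0,"ry":0,"rz":0}
    - {"dx":-23,"dy":0,"dz":77,"rx":0,"ry":0,"rz":0}
    - {"dx":-26,"dy":0,"dz":77,"rx":0,"ry":0,"rz":0}
    - {"dx":-26,"dy":0,"dz":77,"rx":0,"ry":0,"rz":0}

```text
t: 3.1
eef_pos: [506.2, 224.8, 324.2]
tcp_rot: [3.14, 0.001, 1.811]
ft_force: [0.7, -0.0, -1.0]
opening: 0.696
```

Emit:
play_rows:
  increments:
    - {"dx":-2,"dy":0,"dz":0,"rx":0,"ry":0,"rz":0}
    - {"dx":-4,"dy":0,"dz":0,"rx":0,"ry":0,"rz":0}
    - {"dx":-6,"dy":0,"dz":0,"rx":0,"ry":0,"rz":0}
    - {"dx":-8,"dy":0,"dz":0,"rx":0,"ry":0,"rz":0}
    - {"dx":-10,"dy":0,"dz":0,"rx":0,"ry":0,"rz":0}
    - {"dx":-12,"dy":0,"dz":0,"rx":0,"ry":0,"rz":0}
    - {"dx":-14,"dy":0,"dz":0,"rx":0,"ry":0,"rz":0}
    - {"dx":-16,"dy":0,"dz":0,"rx":0,"ry":0,"rz":0}

```text
t: 3.77
eef_pos: [510.1, 209.1, 324.3]
tcp_rot: [3.14, 0.001, 1.811]
ft_force: [0.2, 4.1, 4.0]
opening: 0.702
```

Emit:
play_rows:
  increments:
    - {"dx":-4,"dy":0,"dz":0,"rx":0,"ry":0,"rz":0}
    - {"dx":-8,"dy":0,"dz":0,"rx":0,"ry":0,"rz":0}
    - {"dx":-12,"dy":0,"dz":0,"rx":0,"ry":0,"rz":0}
    - {"dx":-16,"dy":0,"dz":0,"rx":0,"ry":0,"rz":0}
    - {"dx":-20,"dy":0,"dz":0,"rx":0,"ry":0,"rz":0}
    - {"dx":-24,"dy":0,"dz":0,"rx":0,"ry":0,"rz":0}
    - {"dx":-28,"dy":0,"dz":0,"rx":0,"ry":0,"rz":0}
    - {"dx":-32,"dy":0,"dz":0,"rx":0,"ry":0,"rz":0}

```text
t: 4.43
eef_pos: [517.7, 177.6, 324.2]
tcp_rot: [3.141, 0.001, 1.811]
ft_force: [-1.0, 5.0, 2.7]
opening: 0.701
```

```bash
python3 - <<'E'
from cell import env,viewer
from h import *
s=env.state();print(s["eef_pos"],s["tcp_rot"],s["ft_force"],bd(s["eef_pos"]),rel(env,(502,242,323)))
c=viewer.read_camera("scene");cv2.imwrite("pics/s3.png",cv2.resize(c["image"][90:290,200:400,::-1],None,fx=3,fy=3,interpolation=cv2.INTER_CUBIC))
E
```

```text
[517.72215728 177.60433083 324.23481339] [3.14071296e+00 1.10701123e-03 1.81117301e+00] [-1.04729099  4.95214117  2.71929181] [-93.71077773   3.20770621 324.23481339] (array([66.3,  0.1,  1.2]), array([0.01, 0.01, 0.01]))
```

View pics/s3.png

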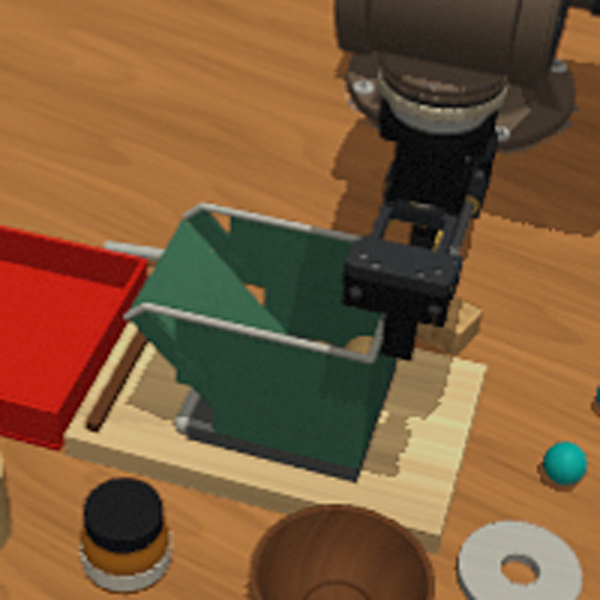

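The tub is sliding ahead upright with about 5 N on the tool, and the cleat at (115,385) is still clear of the foot bar at (185,420).

Emit:
play_rows:
  increments:
    - {"dx":-4,"dy":0,"dz":0,"rx":0,"ry":0,"rz":0}
    - {"dx":-8,"dy":0,"dz":0,"rx":0,"ry":0,"rz":0}
    - {"dx":-12,"dy":0,"dz":0,"rx":0,"ry":0,"rz":0}
    - {"dx":-16,"dy":0,"dz":0,"rx":0,"ry":0,"rz":0}
    - {"dx":-20,"dy":0,"dz":0,"rx":0,"ry":0,"rz":0}
    - {"dx":-24,"dy":0,"dz":0,"rx":0,"ry":0,"rz":0}
    - {"dx":-28,"dy":0,"dz":0,"rx":0,"ry":0,"rz":0}
    - {"dx":-32,"dy":0,"dz":0,"rx":0,"ry":0,"rz":0}

```text
t: 5.15
eef_pos: [525.5, 145.6, 324.1]
tcp_rot: [3.141, 0.002, 1.811]
ft_force: [-0.8, 4.3, -0.1]
opening: 0.698
```

Emit:
play_rows:
  increments:
    - {"dx":-1.5,"dy":0,"dz":0,"rx":0,"ry":0,"rz":0}
    - {"dx":-3,"dy":0,"dz":0,"rx":0,"ry":0,"rz":0}
    - {"dx":-4.5,"dy":0,"dz":0,"rx":0,"ry":0,"rz":0}
    - {"dx":-6,"dy":0,"dz":0,"rx":0,"ry":0,"rz":0}
    - {"dx":-7.5,"dy":0,"dz":0,"rx":0,"ry":0,"rz":0}
    - {"dx":-9,"dy":0,"dz":0,"rx":0,"ry":0,"rz":0}
    - {"dx":-10.5,"dy":0,"dz":0,"rx":0,"ry":0,"rz":0}
    - {"dx":-12,"dy":0,"dz":0,"rx":0,"ry":0,"rz":0}

```text
t: 5.82
eef_pos: [528.4, 133.8, 324.1]
tcp_rot: [3.141, 0.002, 1.811]
ft_force: [-0.5, 4.9, 1.4]
opening: 0.7
```

Emit:
play_rows:
  increments:
    - {"dx":-1,"dy":0,"dz":0,"rx":0,"ry":0,"rz":0}
    - {"dx":-2,"dy":0,"dz":0,"rx":0,"ry":0,"rz":0}
    - {"dx":-3,"dy":0,"dz":0,"rx":0,"ry":0,"rz":0}
    - {"dx":-4,"dy":0,"dz":0,"rx":0,"ry":0,"rz":0}
    - {"dx":-5,"dy":0,"dz":0,"rx":0,"ry":0,"rz":0}
    - {"dx":-6,"dy":0,"dz":0,"rx":0,"ry":0,"rz":0}

```text
t: 6.32
eef_pos: [529.9, 127.9, 324.1]
tcp_rot: [3.141, 0.002, 1.811]
ft_force: [-0.4, 4.3, 0.1]
opening: 0.701
```

Emit:
play_rows:
  increments:
    - {"dx":-1,"dy":0,"dz":0,"rx":0,"ry":0,"rz":0}
    - {"dx":-2,"dy":0,"dz":0,"rx":0,"ry":0,"rz":0}
    - {"dx":-3,"dy":0,"dz":0,"rx":0,"ry":0,"rz":0}
    - {"dx":-4,"dy":0,"dz":0,"rx":0,"ry":0,"rz":0}

```text
t: 6.65
eef_pos: [530.7, 124.6, 324.3]
tcp_rot: [3.141, -0.0, 1.811]
ft_force: [-4.7, 17.4, 7.3]
opening: 0.7
```

The force jumped from 4 N to 18 N with TCP at board x of about -39, so the foot bar is on the cleat, as expected. Checking.

```bash
python3 - <<'E'
from cell import env,viewer
from h import *
s=env.state();print(s["eef_pos"],s["ft_force"],s["ft_force"]@U,bd(s["eef_pos"]))
c=viewer.read_camera("scene");a=cv2.resize(c["image"][110:270,200:360,::-1],(400,400),interpolation=cv2.INTER_CUBIC)
c=viewer.read_camera("top");b=cv2.resize(c["image"][130:260,170:300,::-1],(400,400),interpolation=cv2.INTER_CUBIC)
cv2.imwrite("pics/s4.png",np.hstack([a,b]))
E
```

```text
[530.65402939 124.58835584 324.32285265] [-4.74403015 17.42413435  7.28899147] -18.051969704560477 [-39.14039327   3.21544995 324.32285265]
```

View pics/s4.png

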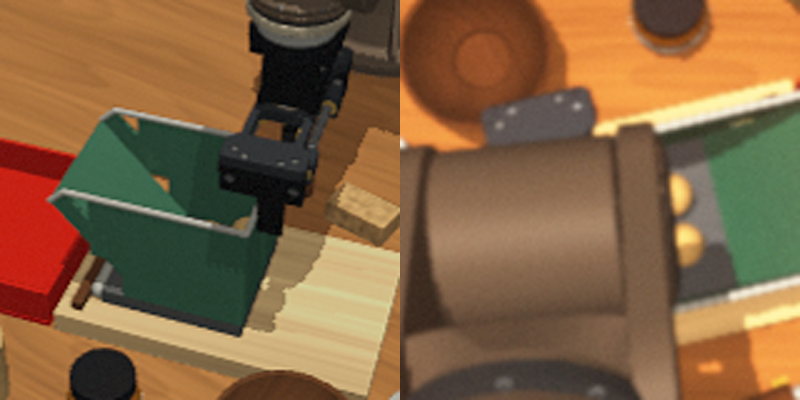

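Both views show the tub square, upright and against the cleat. From this contact the pivot is at board x of about 112, z 33. Next I'll work out the rocking arc for the fingertip corner.

```bash
cat >> h.py <<'E'
XP,ZP=112.,33.
def arc(env,ths,H=101.2,verbose=True):
    p=bd(env.state()["eef_pos"]); x=p[0]+10-XP; z=p[2]-190-ZP
    r0=np.arctan2(H,-142); th=r0-np.arctan2(z,x)
    s=env.state(); R=Ro.from_euler("xyz",s["tcp_rot"])
    print("tilt now",np.degrees(th).round(2),"radius",np.hypot(x,z).round(1),"nom",np.hypot(H,142).round(1),"board y",p[1].round(1),"F",s["ft_force"].round(1),"pushU",(-s["ft_force"]@U).round(1))
    for t in ths:
        t=np.radians(t); X=-142*np.cos(t)+H*np.sin(t); Z=142*np.sin(t)+H*np.cos(t)
        d=R.inv().apply(U*(X-x)+np.array([0,0,Z-z])); print(np.degrees(t).round(1),d.round(1))
E
python3 - <<'E'
from cell import env
from h import *
arc(env,np.arange(1,9))
E
```

```text
tilt now 0.17 radius 173.8 nom 174.4 board y 3.2 F [-2.1 12.2  2.5] pushU 12.4
1.0 [-1.   0.  -2.4]
2.0 [-2.8 -0.  -4.8]
3.0 [-4.7 -0.  -7.2]
4.0 [-6.6 -0.  -9.6]
5.0 [ -8.6  -0.  -11.9]
6.0 [-10.6  -0.  -14.2]
7.0 [-12.6  -0.  -16.5]
8.0 [-14.7  -0.  -18.7]
```

Emit:
play_rows:
  increments:
    - {"dx":-1.5,"dy":0,"dz":-2,"rx":0,"ry":0,"rz":0}
    - {"dx":-3,"dy":0,"dz":-4.5,"rx":0,"ry":0,"rz":0}
    - {"dx":-5,"dy":0,"dz":-7,"rx":0,"ry":0,"rz":0}
    - {"dx":-7,"dy":0,"dz":-9.5,"rx":0,"ry":0,"rz":0}
    - {"dx":-9,"dy":0,"dz":-12,"rx":0,"ry":0,"rz":0}
    - {"dx":-11,"dy":0,"dz":-14,"rx":0,"ry":0,"rz":0}
    - {"dx":-13,"dy":0,"dz":-16.5,"rx":0,"ry":0,"rz":0}
    - {"dx":-15,"dy":0,"dz":-18.7,"rx":0,"ry":0,"rz":0}

```text
t: 7.42
eef_pos: [534.0, 110.2, 342.7]
tcp_rot: [-3.141, -0.001, 1.811]
ft_force: [-1.5, 6.3, -3.4]
opening: 0.699
```

```bash
python3 - <<'E'
from cell import env,viewer
from h import *
arc(env,np.arange(9.5,21,1.5))
c=viewer.read_camera("scene");a=cv2.resize(c["image"][110:270,200:360,::-1],(600,600),interpolation=cv2.INTER_CUBIC)
cv2.imwrite("pics/s5.png",a)
E
```

```text
tilt now 7.97 radius 174.0 nom 174.4 board y 3.1 F [-1.5  6.3 -3.4] pushU 6.4
9.5 [-3.  -0.  -3.6]
11.0 [-6.3 -0.  -6.8]
12.5 [-9.6 -0.  -9.9]
14.0 [-13.   -0.  -12.9]
15.5 [-16.6  -0.  -15.8]
17.0 [-20.1  -0.  -18.6]
18.5 [-23.8  -0.  -21.4]
20.0 [-27.5  -0.  -24. ]
```

View pics/s5.png

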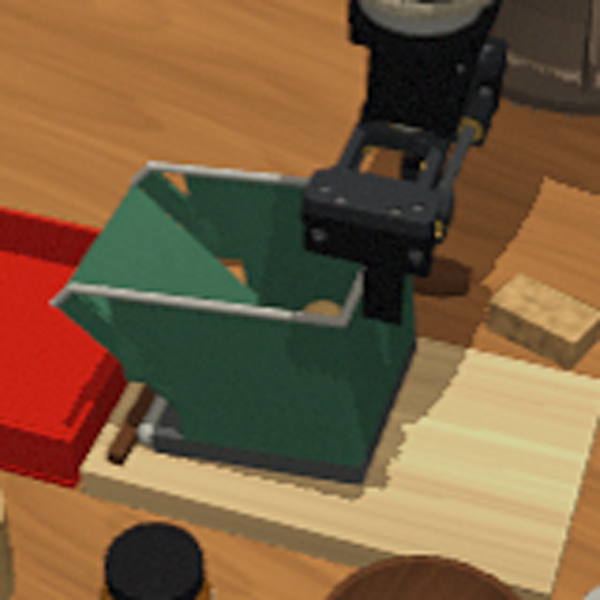

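The tub has tilted a little, with the base's rear corner at (362,478) off the board. The bar stays against the cleat. Continuing.

Emit:
play_rows:
  increments:
    - {"dx":-3,"dy":0,"dz":-3.5,"rx":0,"ry":0,"rz":0}
    - {"dx":-6.5,"dy":0,"dz":-6.8,"rx":0,"ry":0,"rz":0}
    - {"dx":-10,"dy":0,"dz":-10,"rx":0,"ry":0,"rz":0}
    - {"dx":-13.5,"dy":0,"dz":-13,"rx":0,"ry":0,"rz":0}
    - {"dx":-17,"dy":0,"dz":-16,"rx":0,"ry":0,"rz":0}
    - {"dx":-20.5,"dy":0,"dz":-18.6,"rx":0,"ry":0,"rz":0}
    - {"dx":-24,"dy":0,"dz":-21.4,"rx":0,"ry":0,"rz":0}
    - {"dx":-28,"dy":0,"dz":-24,"rx":0,"ry":0,"rz":0}

```text
t: 8.13
eef_pos: [540.6, 82.8, 366.9]
tcp_rot: [-3.14, -0.002, 1.811]
ft_force: [-1.0, 6.7, 0.4]
opening: 0.702
```

```bash
python3 - <<'E'
from cell import env,viewer
from h import *
arc(env,np.arange(21.5,33,1.5))
c=viewer.read_camera("scene");a=cv2.resize(c["image"][110:270,200:360,::-1],(600,600),interpolation=cv2.INTER_CUBIC)
cv2.imwrite("pics/s6.png",a)
E
```

```text
tilt now 20.21 radius 174.2 nom 174.4 board y 3.0 F [-1.   6.7  0.4] pushU 6.7
21.5 [-3.2 -0.  -2.3]
23.0 [-7.  -0.  -4.8]
24.5 [-10.9  -0.   -7.1]
26.0 [-14.9  -0.   -9.3]
27.5 [-19.   -0.  -11.5]
29.0 [-23.   -0.  -13.5]
30.5 [-27.2  -0.  -15.4]
32.0 [-31.4  -0.  -17.2]
```

View pics/s6.png

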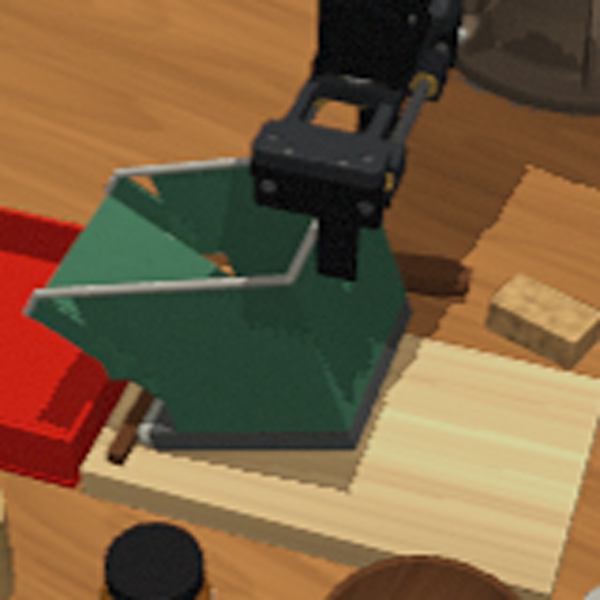

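The tub is rocking cleanly, and the foot bar at (150,432) stays on the board against the cleat.

Emit:
play_rows:
  increments:
    - {"dx":-3.5,"dy":0,"dz":-2.3,"rx":0,"ry":0,"rz":0}
    - {"dx":-7,"dy":0,"dz":-4.7,"rx":0,"ry":0,"rz":0}
    - {"dx":-11,"dy":0,"dz":-7,"rx":0,"ry":0,"rz":0}
    - {"dx":-15,"dy":0,"dz":-9.3,"rx":0,"ry":0,"rz":0}
    - {"dx":-19,"dy":0,"dz":-11.5,"rx":0,"ry":0,"rz":0}
    - {"dx":-23,"dy":0,"dz":-13.5,"rx":0,"ry":0,"rz":0}
    - {"dx":-27.2,"dy":0,"dz":-15.4,"rx":0,"ry":0,"rz":0}
    - {"dx":-31.4,"dy":0,"dz":-17.2,"rx":0,"ry":0,"rz":0}

```text
t: 8.85
eef_pos: [548.1, 51.7, 384.4]
tcp_rot: [-3.14, -0.002, 1.811]
ft_force: [-1.9, 5.2, -0.3]
opening: 0.699
```

```bash
python3 - <<'E'
from cell import env,viewer
from h import *
arc(env,np.arange(33.2,43,1.2))
E
```

```text
tilt now 32.22 radius 174.5 nom 174.4 board y 3.0 F [-1.9  5.2 -0.3] pushU 5.5
33.2 [-2.8 -0.  -1. ]
34.4 [-6.2 -0.  -2.3]
35.6 [-9.7 -0.  -3.5]
36.8 [-13.1  -0.   -4.7]
38.0 [-16.6  -0.   -5.8]
39.2 [-20.1  -0.   -6.8]
40.4 [-23.7  -0.   -7.7]
41.6 [-27.2  -0.   -8.6]
42.8 [-30.8  -0.   -9.4]
```

Emit:
play_rows:
  increments:
    - {"dx":-3,"dy":0,"dz":-1,"rx":0,"ry":0,"rz":0}
    - {"dx":-6.2,"dy":0,"dz":-2.2,"rx":0,"ry":0,"rz":0}
    - {"dx":-9.7,"dy":0,"dz":-3.4,"rx":0,"ry":0,"rz":0}
    - {"dx":-13.1,"dy":0,"dz":-4.6,"rx":0,"ry":0,"rz":0}
    - {"dx":-16.6,"dy":0,"dz":-5.7,"rx":0,"ry":0,"rz":0}
    - {"dx":-20.1,"dy":0,"dz":-6.7,"rx":0,"ry":0,"rz":0}
    - {"dx":-23.7,"dy":0,"dz":-7.6,"rx":0,"ry":0,"rz":0}
    - {"dx":-27.2,"dy":0,"dz":-8.5,"rx":0,"ry":0,"rz":0}

```text
t: 9.52
eef_pos: [554.6, 25.1, 393.1]
tcp_rot: [-3.141, -0.002, 1.811]
ft_force: [-1.3, 4.3, 3.0]
opening: 0.7
```

```bash
python3 - <<'E'
from cell import env,viewer
from h import *
arc(env,np.arange(42.5,50,1))
c=viewer.read_camera("scene");a=cv2.resize(c["image"][110:270,180:340,::-1],(600,600),interpolation=cv2.INTER_CUBIC)
cv2.imwrite("pics/s7.png",a)
E
```

```text
tilt now 41.66 radius 174.5 nom 174.4 board y 2.9 F [-1.3  4.3  3. ] pushU 4.5
42.5 [-2.5 -0.  -0.4]
43.5 [-5.5 -0.  -1. ]
44.5 [-8.5 -0.  -1.6]
45.5 [-11.5  -0.   -2.1]
46.5 [-14.5  -0.   -2.6]
47.5 [-17.5  -0.   -3. ]
48.5 [-20.5  -0.   -3.3]
49.5 [-23.6  -0.   -3.6]
```

View pics/s7.png

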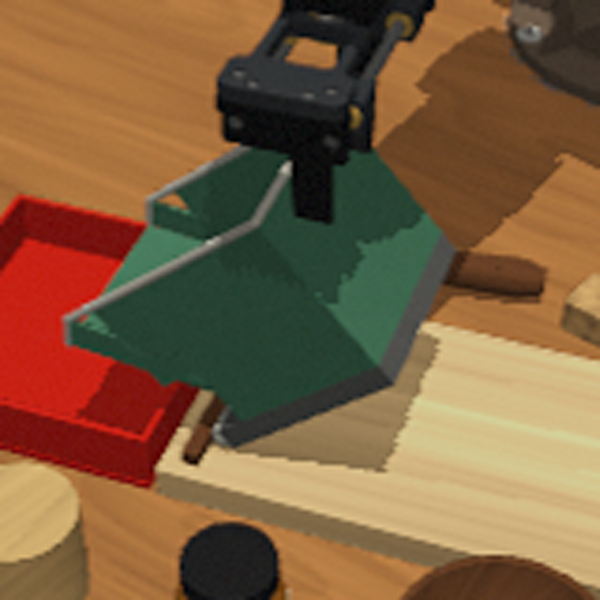

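```bash
cat >> h.py <<'E'
def tubw(th,P,yo=3.):
    th=np.radians(th);P=np.array(P,float); x=P[:,0]-67; z=P[:,2]-8
    X=x*np.cos(th)+z*np.sin(th)+XP; Z=-x*np.sin(th)+z*np.cos(th)+ZP
    return BC+X[:,None]*U+(P[:,1]+yo)[:,None]*V+Z[:,None]*[0,0,1]
E
python3 - <<'E'
from cell import env,viewer
from h import *
c=viewer.read_camera("scene")
for t in (39,41.7,44):
    print(t,((proj(c,tubw(t,[(-75,65,128),(-75,65,0),(67,65,8),(108,65,128)]))-[180,110])*3.75).round(0).tolist())
E
```

```text
39 [[268.0, 224.0], [401.0, 386.0], [221.0, 438.0], [56.0, 320.0]]
41.7 [[253.0, 219.0], [394.0, 378.0], [221.0, 438.0], [53.0, 325.0]]
44 [[241.0, 214.0], [389.0, 371.0], [221.0, 438.0], [50.0, 330.0]]
```

Emit:
play_rows:
  increments:
    - {"dx":-2.5,"dy":0,"dz":-0.4,"rx":0,"ry":0,"rz":0}
    - {"dx":-5.5,"dy":0,"dz":-1,"rx":0,"ry":0,"rz":0}
    - {"dx":-8.5,"dy":0,"dz":-1.6,"rx":0,"ry":0,"rz":0}
    - {"dx":-11.5,"dy":0,"dz":-2.1,"rx":0,"ry":0,"rz":0}
    - {"dx":-14.5,"dy":0,"dz":-2.6,"rx":0,"ry":0,"rz":0}
    - {"dx":-17.5,"dy":0,"dz":-3,"rx":0,"ry":0,"rz":0}
    - {"dx":-20.5,"dy":0,"dz":-3.3,"rx":0,"ry":0,"rz":0}
    - {"dx":-23.6,"dy":0,"dz":-3.6,"rx":0,"ry":0,"rz":0}

```text
t: 10.28
eef_pos: [560.4, 1.6, 396.9]
tcp_rot: [-3.141, -0.001, 1.81]
ft_force: [-1.8, 2.6, 5.9]
opening: 0.701
```

```bash
python3 - <<'E'
from cell import env,viewer
from h import *
arc(env,np.arange(50,55.1,.7))
c=viewer.read_camera("scene");a=cv2.resize(c["image"][110:270,180:340,::-1],(600,600),interpolation=cv2.INTER_CUBIC)
cv2.imwrite("pics/s8.png",a)
E
```

```text
tilt now 49.72 radius 174.5 nom 174.4 board y 3.0 F [-1.8  2.6  5.9] pushU 2.9
50.0 [-0.9 -0.   0.1]
50.7 [-3.  -0.  -0.1]
51.4 [-5.1 -0.  -0.2]
52.1 [-7.3 -0.  -0.3]
52.8 [-9.4 -0.  -0.4]
53.5 [-11.5  -0.   -0.4]
54.2 [-13.6  -0.   -0.5]
54.9 [-15.8  -0.   -0.5]
```

View pics/s8.png

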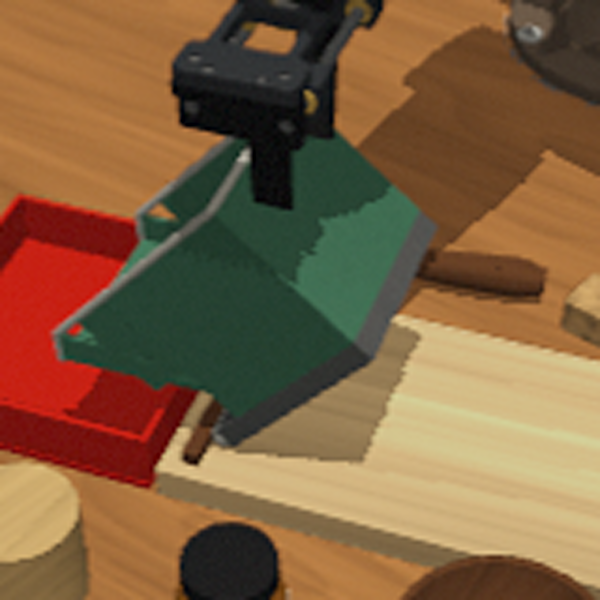

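At the earlier pose, the predicted corners for 41.7° matched the picture to within 3–4 px, so the arc estimate of tilt is good. Now for the slow part.

Emit:
play_rows:
  increments:
    - {"dx":-2,"dy":0,"dz":0,"rx":0,"ry":0,"rz":0}
    - {"dx":-3.5,"dy":0,"dz":-0.1,"rx":0,"ry":0,"rz":0}
    - {"dx":-5,"dy":0,"dz":-0.2,"rx":0,"ry":0,"rz":0}
    - {"dx":-6.5,"dy":0,"dz":-0.3,"rx":0,"ry":0,"rz":0}
    - {"dx":-8,"dy":0,"dz":-0.3,"rx":0,"ry":0,"rz":0}
    - {"dx":-9.5,"dy":0,"dz":-0.4,"rx":0,"ry":0,"rz":0}
    - {"dx":-11,"dy":0,"dz":-0.4,"rx":0,"ry":0,"rz":0}
    - {"dx":-12,"dy":0,"dz":-0.4,"rx":0,"ry":0,"rz":0}

```text
t: 11.0
eef_pos: [563.5, -11.0, 397.6]
tcp_rot: [-3.142, -0.0, 1.81]
ft_force: [-1.2, 2.9, 5.6]
opening: 0.698
```

```bash
cat > look.py <<'E'
import sys
from cell import env,viewer
from h import *
arc(env,[float(v) for v in sys.argv[2:]])
c=viewer.read_camera("scene");a=cv2.resize(c["image"][120:250,150:310,::-1],(490,400),interpolation=cv2.INTER_CUBIC)
t=viewer.read_camera("top");b=cv2.resize(t["image"][130:260,280:400,::-1],(300,400),interpolation=cv2.INTER_CUBIC)
cv2.imwrite(f"pics/{sys.argv[1]}.png",np.hstack([a,b]))
E
python3 look.py s9 54.5 55 55.5 56 56.5 57
```

```text
tilt now 53.97 radius 174.6 nom 174.4 board y 3.0 F [-1.2  2.9  5.6] pushU 3.1
54.5 [-1.6  0.   0.2]
55.0 [-3.1  0.   0.2]
55.5 [-4.6  0.   0.3]
56.0 [-6.2  0.   0.3]
56.5 [-7.7  0.   0.3]
57.0 [-9.2  0.   0.4]
```

View pics/s9.png

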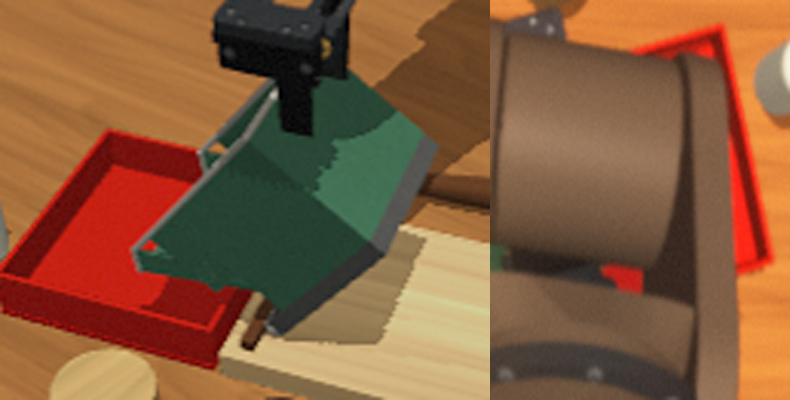

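At about 54° no balls are out yet. Moving on in small steps.

Emit:
play_rows:
  increments:
    - {"dx":-1,"dy":0,"dz":0,"rx":0,"ry":0,"rz":0}
    - {"dx":-2,"dy":0,"dz":0,"rx":0,"ry":0,"rz":0}
    - {"dx":-3,"dy":0,"dz":0.1,"rx":0,"ry":0,"rz":0}
    - {"dx":-3.5,"dy":0,"dz":0.1,"rx":0,"ry":0,"rz":0}
    - {"dx":-4,"dy":0,"dz":0.1,"rx":0,"ry":0,"rz":0}
    - {"dx":-4,"dy":0,"dz":0.1,"rx":0,"ry":0,"rz":0}
    - {"dx":-4,"dy":0,"dz":0.1,"rx":0,"ry":0,"rz":0}
    - {"dx":-4,"dy":0,"dz":0.1,"rx":0,"ry":0,"rz":0}

```text
t: 11.77
eef_pos: [564.5, -15.2, 397.7]
tcp_rot: [3.141, 0.0, 1.81]
ft_force: [-0.7, 2.3, 5.0]
opening: 0.704
```

```bash
python3 look.py s10 55.5 56 56.5 57 58
```

```text
tilt now 55.39 radius 174.7 nom 174.4 board y 3.0 F [-0.7  2.3  5. ] pushU 2.4
55.5 [-0.3 -0.   0.3]
56.0 [-1.8  0.   0.3]
56.5 [-3.4  0.   0.4]
57.0 [-4.9  0.   0.5]
58.0 [-7.9  0.   0.6]
```

View pics/s10.png

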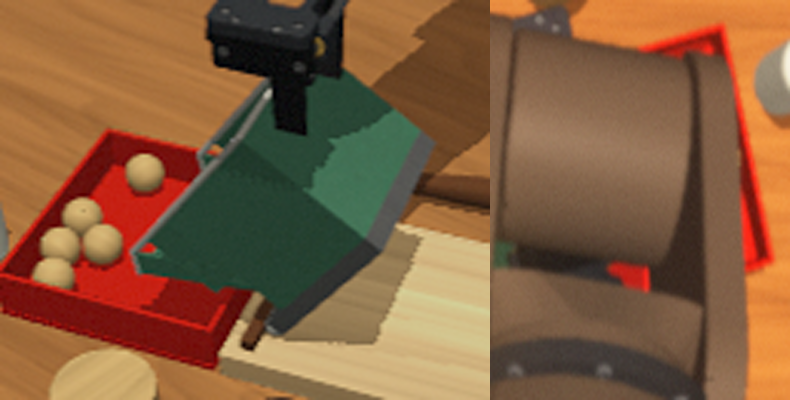

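All five balls are in the tray, at crop pixels (145,173), (82,216), (60,246), (102,243) and (53,276). I'll hold briefly, then lower along the same arc.

Emit:
play_rows:
  increments:
    - {"dx":0,"dy":0,"dz":0,"rx":0,"ry":0,"rz":0}
    - {"dx":0,"dy":0,"dz":0,"rx":0,"ry":0,"rz":0}
    - {"dx":0,"dy":0,"dz":0,"rx":0,"ry":0,"rz":0}
    - {"dx":0,"dy":0,"dz":0,"rx":0,"ry":0,"rz":0}
    - {"dx":0,"dy":0,"dz":0,"rx":0,"ry":0,"rz":0}
    - {"dx":0,"dy":0,"dz":0,"rx":0,"ry":0,"rz":0}
    - {"dx":0,"dy":0,"dz":0,"rx":0,"ry":0,"rz":0}
    - {"dx":0,"dy":0,"dz":0,"rx":0,"ry":0,"rz":0}

```text
t: 12.53
eef_pos: [564.5, -15.2, 397.7]
tcp_rot: [3.141, 0.0, 1.81]
ft_force: [-0.3, 1.6, 5.3]
opening: 0.699
```

```bash
python3 look.py s11 54.5 53.4 52.2 51 49.8 48.6 47.4 46.2
```

```text
tilt now 55.42 radius 174.7 nom 174.4 board y 3.0 F [-0.3  1.6  5.3] pushU 1.7
54.5 [ 2.8 -0.   0.3]
53.4 [ 6.1 -0.   0.3]
52.2 [ 9.8 -0.   0.4]
51.0 [13.4 -0.   0.6]
49.8 [17.1 -0.   0.9]
48.6 [20.7 -0.   1.2]
47.4 [24.4 -0.   1.6]
46.2 [28.  -0.   2.1]
```

View pics/s11.png

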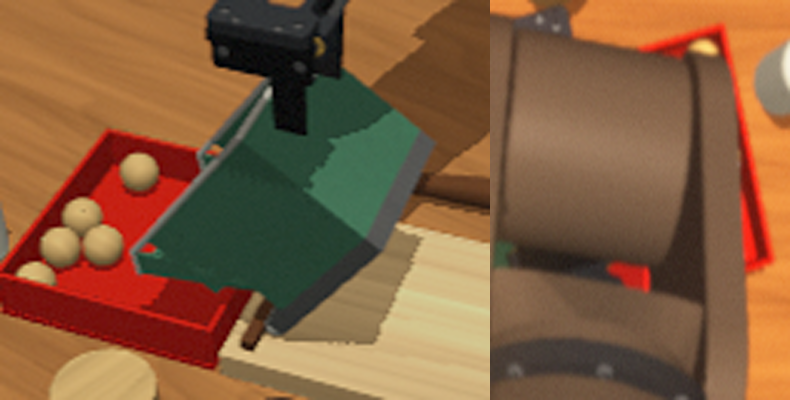

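Emit:
play_rows:
  increments:
    - {"dx":2.5,"dy":0,"dz":0,"rx":0,"ry":0,"rz":0}
    - {"dx":6,"dy":0,"dz":0.1,"rx":0,"ry":0,"rz":0}
    - {"dx":9.5,"dy":0,"dz":0.2,"rx":0,"ry":0,"rz":0}
    - {"dx":13,"dy":0,"dz":0.4,"rx":0,"ry":0,"rz":0}
    - {"dx":17,"dy":0,"dz":0.7,"rx":0,"ry":0,"rz":0}
    - {"dx":20.5,"dy":0,"dz":1,"rx":0,"ry":0,"rz":0}
    - {"dx":24,"dy":0,"dz":1.4,"rx":0,"ry":0,"rz":0}
    - {"dx":28,"dy":0,"dz":2,"rx":0,"ry":0,"rz":0}

```text
t: 13.3
eef_pos: [557.8, 12.2, 395.8]
tcp_rot: [3.141, 0.0, 1.81]
ft_force: [-1.4, 3.4, 6.3]
opening: 0.701
```

```bash
python3 look.py s12 45 43.7 42.4 41 39.6 38.2 36.8 35.4
```

```text
tilt now 46.11 radius 174.6 nom 174.4 board y 3.0 F [-1.4  3.4  6.3] pushU 3.7
45.0 [ 3.3 -0.   0.8]
43.7 [ 7.2 -0.   1.5]
42.4 [11.1 -0.   2.3]
41.0 [15.2 -0.   3.2]
39.6 [19.4 -0.   4.3]
38.2 [23.5 -0.   5.4]
36.8 [27.5 -0.   6.7]
35.4 [31.6 -0.   8. ]
```

View pics/s12.png

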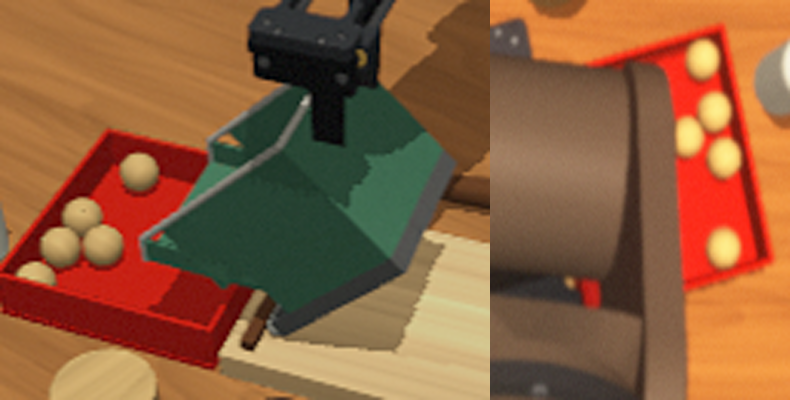

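The top view shows five balls at rest inside the tray, and the tub is following the fingers down under control.

Emit:
play_rows:
  increments:
    - {"dx":3.3,"dy":0,"dz":0.7,"rx":0,"ry":0,"rz":0}
    - {"dx":7.2,"dy":0,"dz":1.4,"rx":0,"ry":0,"rz":0}
    - {"dx":11,"dy":0,"dz":2.2,"rx":0,"ry":0,"rz":0}
    - {"dx":15,"dy":0,"dz":3.1,"rx":0,"ry":0,"rz":0}
    - {"dx":19.3,"dy":0,"dz":4.2,"rx":0,"ry":0,"rz":0}
    - {"dx":23.4,"dy":0,"dz":5.3,"rx":0,"ry":0,"rz":0}
    - {"dx":27.5,"dy":0,"dz":6.6,"rx":0,"ry":0,"rz":0}
    - {"dx":31.6,"dy":0,"dz":8,"rx":0,"ry":0,"rz":0}

```text
t: 14.07
eef_pos: [550.1, 43.7, 387.5]
tcp_rot: [3.142, -0.001, 1.81]
ft_force: [-0.6, 4.4, 2.6]
opening: 0.7
```

```bash
python3 look.py s13 34 32.6 31.2 29.8 28.4 27 25.6 24.2
```

```text
tilt now 35.1 radius 174.4 nom 174.4 board y 2.9 F [-0.6  4.4  2.6] pushU 4.4
34.0 [3.1 0.  1.2]
32.6 [7.1 0.  2.7]
31.2 [11.   0.   4.4]
29.8 [14.9  0.   6.1]
28.4 [18.8  0.   8. ]
27.0 [22.6  0.   9.9]
25.6 [26.3  0.  11.9]
24.2 [30.  0. 14.]
```

Emit:
play_rows:
  increments:
    - {"dx":3.2,"dy":0,"dz":1.2,"rx":0,"ry":0,"rz":0}
    - {"dx":7.1,"dy":0,"dz":2.7,"rx":0,"ry":0,"rz":0}
    - {"dx":11,"dy":0,"dz":4.4,"rx":0,"ry":0,"rz":0}
    - {"dx":15,"dy":0,"dz":6.1,"rx":0,"ry":0,"rz":0}
    - {"dx":18.8,"dy":0,"dz":8,"rx":0,"ry":0,"rz":0}
    - {"dx":22.6,"dy":0,"dz":9.9,"rx":0,"ry":0,"rz":0}
    - {"dx":26.3,"dy":0,"dz":11.9,"rx":0,"ry":0,"rz":0}
    - {"dx":30,"dy":0,"dz":14,"rx":0,"ry":0,"rz":0}

```text
t: 14.83
eef_pos: [542.7, 73.8, 372.8]
tcp_rot: [-3.141, -0.002, 1.81]
ft_force: [-1.6, 6.7, 1.2]
opening: 0.696
```

```bash
python3 look.py s14 22.5 21 19.6 18.2 16.8 15.4 14 12.8
```

```text
tilt now 23.83 radius 174.2 nom 174.4 board y 2.9 F [-1.6  6.7  1.2] pushU 6.9
22.5 [3.5 0.  2. ]
21.0 [7.4 0.  4.4]
19.6 [10.9  0.   6.8]
18.2 [14.4  0.   9.3]
16.8 [17.8  0.  11.9]
15.4 [21.1  0.  14.6]
14.0 [24.4  0.  17.3]
12.8 [27.1  0.  19.7]
```

Emit:
play_rows:
  increments:
    - {"dx":3.5,"dy":0,"dz":2,"rx":0,"ry":0,"rz":0}
    - {"dx":7.4,"dy":0,"dz":4.4,"rx":0,"ry":0,"rz":0}
    - {"dx":11,"dy":0,"dz":6.8,"rx":0,"ry":0,"rz":0}
    - {"dx":14.4,"dy":0,"dz":9.3,"rx":0,"ry":0,"rz":0}
    - {"dx":17.8,"dy":0,"dz":11.9,"rx":0,"ry":0,"rz":0}
    - {"dx":21,"dy":0,"dz":14.6,"rx":0,"ry":0,"rz":0}
    - {"dx":24.3,"dy":0,"dz":17.3,"rx":0,"ry":0,"rz":0}
    - {"dx":27,"dy":0,"dz":19.7,"rx":0,"ry":0,"rz":0}

```text
t: 15.6
eef_pos: [535.9, 101.0, 352.0]
tcp_rot: [-3.139, -0.002, 1.811]
ft_force: [-0.1, 5.3, -1.2]
opening: 0.701
```

```bash
python3 look.py s15 11.5 10.5 9.5 8.5 7.5 6.5 5.5 4.5
```

```text
tilt now 12.32 radius 174.2 nom 174.4 board y 2.7 F [-0.1  5.3 -1.2] pushU 5.2
11.5 [2.  0.  1.5]
10.5 [4.2 0.  3.6]
9.5 [6.4 0.  5.8]
8.5 [8.5 0.  8. ]
7.5 [10.6  0.  10.2]
6.5 [12.6  0.  12.4]
5.5 [14.6  0.  14.7]
4.5 [16.6  0.1 17. ]
```

View pics/s15.png

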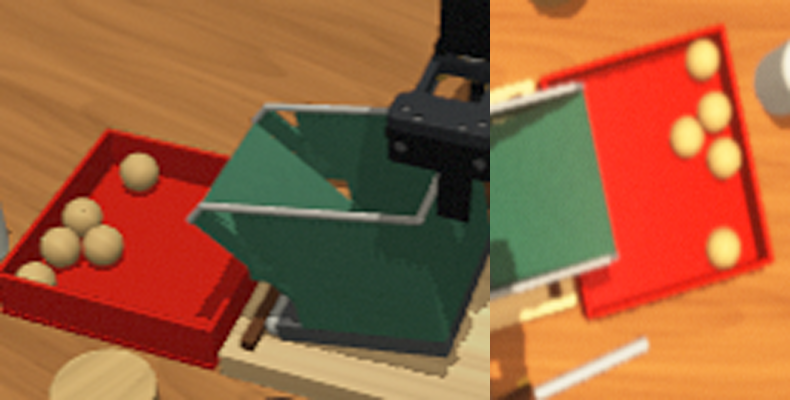

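Emit:
play_rows:
  increments:
    - {"dx":2,"dy":0,"dz":1.5,"rx":0,"ry":0,"rz":0}
    - {"dx":4.2,"dy":0,"dz":3.6,"rx":0,"ry":0,"rz":0}
    - {"dx":6.4,"dy":0,"dz":5.8,"rx":0,"ry":0,"rz":0}
    - {"dx":8.5,"dy":0,"dz":8,"rx":0,"ry":0,"rz":0}
    - {"dx":10.6,"dy":0,"dz":10.2,"rx":0,"ry":0,"rz":0}
    - {"dx":12.6,"dy":0,"dz":12.4,"rx":0,"ry":0,"rz":0}
    - {"dx":14.6,"dy":0,"dz":14.7,"rx":0,"ry":0,"rz":0}
    - {"dx":16.6,"dy":0,"dz":17,"rx":0,"ry":0,"rz":0}

```text
t: 16.37
eef_pos: [531.6, 117.7, 334.0]
tcp_rot: [-3.138, -0.003, 1.811]
ft_force: [-0.7, 5.5, -4.1]
opening: 0.699
```

```bash
python3 look.py s16 3.5 3 2.5 2 1.5 1 .5 0 -.5
```

```text
tilt now 4.1 radius 174.2 nom 174.4 board y 2.5 F [-0.7  5.5 -4.1] pushU 5.5
3.5 [1.3 0.  1.3]
3.0 [2.2 0.  2.5]
2.5 [3.2 0.  3.7]
2.0 [4.1 0.  4.9]
1.5 [5.  0.  6.1]
1.0 [5.9 0.  7.3]
0.5 [6.8 0.  8.6]
0.0 [7.7 0.  9.8]
-0.5 [ 8.6  0.  11. ]
```

Emit:
play_rows:
  increments:
    - {"dx":1.2,"dy":0,"dz":1.2,"rx":0,"ry":0,"rz":0}
    - {"dx":2.2,"dy":0,"dz":2.5,"rx":0,"ry":0,"rz":0}
    - {"dx":3.2,"dy":0,"dz":3.7,"rx":0,"ry":0,"rz":0}
    - {"dx":4.1,"dy":0,"dz":4.9,"rx":0,"ry":0,"rz":0}
    - {"dx":5,"dy":0,"dz":6.1,"rx":0,"ry":0,"rz":0}
    - {"dx":5.9,"dy":0,"dz":7.3,"rx":0,"ry":0,"rz":0}
    - {"dx":6.8,"dy":0,"dz":8.5,"rx":0,"ry":0,"rz":0}
    - {"dx":7.7,"dy":0,"dz":9.5,"rx":0,"ry":0,"rz":0}

```text
t: 17.13
eef_pos: [529.7, 125.4, 323.9]
tcp_rot: [-3.137, -0.003, 1.811]
ft_force: [0.1, 0.8, 0.9]
opening: 0.7
```

Emit:
play_rows:
  increments:
    - {"dx":1,"dy":0,"dz":0.6,"rx":0,"ry":0,"rz":0}
    - {"dx":2,"dy":0,"dz":0.6,"rx":0,"ry":0,"rz":0}
    - {"dx":3,"dy":0,"dz":0.6,"rx":0,"ry":0,"rz":0}
    - {"dx":4,"dy":0,"dz":0.6,"rx":0,"ry":0,"rz":0}
    - {"dx":6,"dy":0,"dz":0,"rx":0,"ry":0,"rz":0}
    - {"dx":9,"dy":0,"dz":0,"rx":0,"ry":0,"rz":0}
    - {"dx":14,"dy":0,"dz":0,"rx":0,"ry":0,"rz":0}
    - {"dx":20,"dy":0,"dz":0,"rx":0,"ry":0,"rz":0}

```text
t: 17.8
eef_pos: [524.8, 145.2, 324.0]
tcp_rot: [-3.138, -0.003, 1.811]
ft_force: [-0.8, -0.0, -0.3]
opening: 0.7
```

```bash
python3 look.py s17 0
```

```text
tilt now -3.61 radius 191.4 nom 174.4 board y 2.4 F [-0.8 -0.  -0.3] pushU 0.2
0.0 [-20.5  -0.   -0.2]
```

View pics/s17.png

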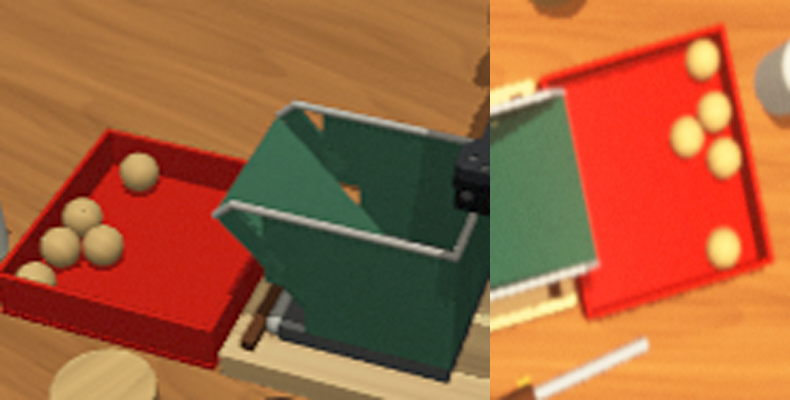

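The tub is down, its contact force faded to zero, and the fingers are clear. I'll back off further and do a full check.

Emit:
play_rows:
  increments:
    - {"dx":15,"dy":0,"dz":0,"rx":0,"ry":0,"rz":0}
    - {"dx":30,"dy":0,"dz":-5,"rx":0,"ry":0,"rz":0}
    - {"dx":50,"dy":0,"dz":-20,"rx":0,"ry":0,"rz":0}
    - {"dx":75,"dy":0,"dz":-40,"rx":0,"ry":0,"rz":0}
    - {"dx":90,"dy":0,"dz":-60,"rx":0,"ry":0,"rz":0}
    - {"dx":90,"dy":0,"dz":-60,"rx":0,"ry":0,"rz":0}
    - {"dx":90,"dy":0,"dz":-60,"rx":0,"ry":0,"rz":0}
    - {"dx":90,"dy":0,"dz":-60,"rx":0,"ry":0,"rz":0}

```text
t: 18.57
eef_pos: [503.2, 232.7, 383.6]
tcp_rot: [-3.137, -0.002, 1.813]
ft_force: [0.1, -0.2, -0.4]
opening: 0.7
```

```bash
python3 - <<'E'
from cell import env,viewer
from h import *
c=viewer.read_camera("scene");cv2.imwrite("pics/end.png",cv2.resize(c["image"][:,:,::-1],None,fx=1.5,fy=1.5))
f=((proj(c,tubw(0,[(-75,65,128),(-75,65,0),(67,65,8)]))-0)*1.5).round(0); print(f)
t=viewer.read_camera("top")
h=cv2.cvtColor(t["image"],cv2.COLOR_RGB2HSV)[125:240,290:400]
m=((h[...,0]>12)&(h[...,0]<35)&(h[...,2]>150)).astype(np.uint8)
n,l,st,ce=cv2.connectedComponentsWithStats(m)
tc=np.array([589.1,-154.8,0])
for i in range(1,n):
    if 40<st[i,4]<250:
        p=onplane(t,[ce[i]+[290,125]],22)[0]-tc; print(st[i,4],"tray xy",p@U,p@V)
E
```

```text
[[449. 305.]
 [445. 366.]
 [359. 340.]]
131 tray xy 75.79255074583271 79.43483783077423
127 tray xy 76.32306353822739 -5.024655201295278
127 tray xy 56.97436186974597 -77.30242843341591
```

View pics/end.png

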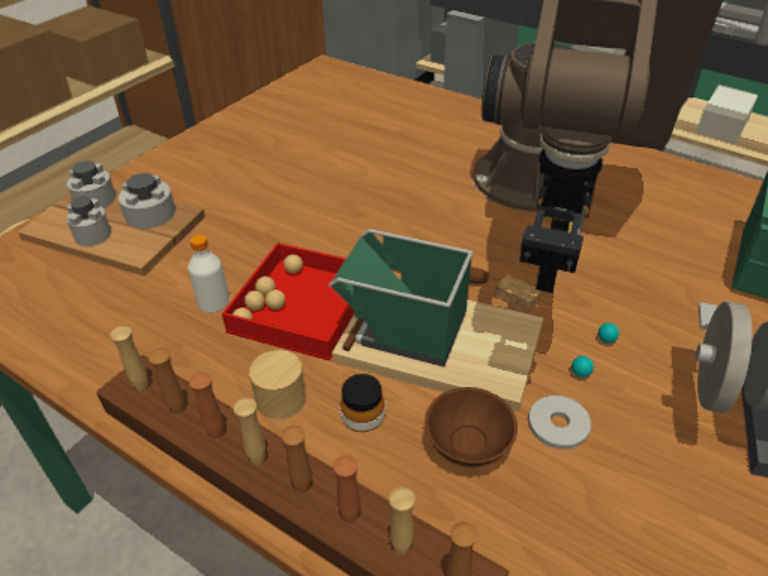

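The tub stands level against the cleat. Its rear rim corner was predicted at (449,305) and is seen there, which puts its origin at board x of about 45, y of about 3. Five balls are in the tray and nothing else has moved. Handing in.

```bash
python3 -c "
from cell import env
print(env.job_done(), env.state()['t'])"
```

```text
the job is handed in; nothing more can be done
the job is handed in; nothing more can be done
```

The five balls are in the red tray and the tub is back on its base on the board. I handed the job in at about 19 s of the 64 s allowed; no verdict was reported.

**What I did:**
- **Push:** I slid the tub along with both fingers on its back wall, at about 5 N. The force then jumped to 18 N, which was the foot bar meeting the cleat at board x ≈ 120 mm.
- **Pour:** I rocked the tub about the foot bar to roughly 55°, where all five balls rolled out.
- **Lowering:** I brought it down along the same arc at about 15°/s or slower, then backed the fingers away.

**Last checks:**
- **Balls:** both camera views show five balls at rest in the tray. My automatic ball count measured only three of them, all inside the outline, about 19 mm or more from the edge. The other two probably merged into one blob with a neighbour, so I counted those by eye.
- **Tub:** it stands level against the cleat, with its origin at board x ≈ 45 mm, y ≈ 3 mm. The rear rim corner is within a pixel or two of where I predicted it.
- **Foot bar and tray:** the pictures showed the bar on the board throughout and no contact with the tray. The push forces I read stayed under 20 N.
- **Robot and bench:** the robot reads no contact force, and by eye the other things on the bench have not moved.

The first move call was refused as invalid, probably because some row keys were left out. It moved nothing.

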